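# Lay the carton down in its shipping case and flip the lid shut

## Task

In the shipping case on the counter a tall carton was left standing on end. Push it over with your fingertips so that it lies flat along the case, then push the case's open lid over until it is fully shut. Only push: do not lift the carton, do not disturb the brass coupling standing in the other half of the case, and leave the things around the case where they are.

Things in the scene. Friction and masses are not known exactly. Their poses are not given: they have to be found in the camera images.
- case: Grey plastic case, open on top, fixed to the counter: 160 mm along its x, 270 mm along its y, 85 mm high, walls and floor 5 mm. Origin: centre of its underside; z up. Its x axis points roughly towards the robot, to the edge that carries the lid's hinge. Carton and coupling each stand in one half of its width (about 36 mm to either side of the centre line x = 0) and at opposite ends of its length (about 85 mm either side of the centre); which stands where varies
- lid (a joint): Angle of the grey lid, a flat panel 160 x 270 x 6 mm, 0.2 kg, rad: 0 = fully shut, lying on the case's rim; pi/2 = upright; it starts a little beyond upright, leaning towards the robot; limit 1.9. The hinge is stiff: the lid stays wherever it is left and takes about 0.5 to 3 N near its free edge to move
- lid_hinge (a point): Middle of the lid's hinge line, which runs along the case's y at the top of the wall nearest the robot, 80 mm along the case's x from its centre and 85 mm above the counter; axes as the case's. The lid extends 160 mm from this line
- lid_edge (a point): Middle of the lid's free edge, on its outer face (the face towards the robot when open, the top when shut). Its x axis points to the hinge, z out of the outer face
- carton_center (a point): Centre of the tall cardboard carton with paper labels, half-way up: 50 mm along its x, 45 mm along its y, 160 mm along its z; 0.25 to 0.5 kg. Starts standing on the case's floor with its z up and its x and y along the case's within 0.06 rad, its top 165 mm above the counter. There is room to lie down only along the case's length, towards the farther end; pushed near its top it tips without sliding
- coupling_center (a point): Centre of the waisted brass hose coupling, half-way up: 38 mm across, 45 mm high, standing on the case's floor; z up. Stays standing there
- detergent: White bottle with black cap, 58 mm across, 140 mm high, on the counter beyond one end of the case; origin: centre of its underside. Leave alone
- nozzle_a: Steel nozzle standing, 34 mm across, 60 mm high, beyond the other end of the case; origin: centre of its underside. Leave alone
- nozzle_b: Second nozzle, the same shape, beyond the same end, farther from the robot. Leave alone
- collar: Brass ring lying flat, 44 mm across, 14 mm high, on the far side of the case; origin: centre of its underside. Leave alone
- parts_bin: Small open yellow bin, 120 x 100 x 60 mm, to the robot's left; origin: centre of its underside. Leave alone
- driver: Screwdriver lying on the counter to the robot's right. Leave alone

How it is judged:
By the outcome, as a careful person would: the job done as asked, in the order asked, and still so for the second after the job is handed in, with the robot touching nothing.
It also fails if it takes over 53 s, if anything falls off the work surface, if the arm or the gripper's body presses on something with over 40 N, if the wrist force passes 120 N, or if a joint passes its speed limit or range.

## Robot

A 7-joint arm with a two-finger parallel gripper is mounted at the origin on the work surface. World frame = base frame: x ahead of the robot, y to its left, z up, the work surface at z = 0. Lengths are in mm, angles in rad, forces in N, time in s.
With the tool pointing down it reaches from about 400 to 875 mm from the base axis. Payload 6.5 kg.
Tool frame: the origin (TCP) lies midway between the tips of the shut fingers; the grasp point (between the pads) lies r.grip_depth behind it (r.grip_depth is the distance from the TCP to the grasp point, in mm); x points along the fingers, y is the direction in which the jaws open and shut, and the axes are right-handed (so a half turn about x gives the same grasp; the last joint's range is limited). The gripper opens to 85 mm and grips with 20 to 120 N. Pads are 22 mm wide; open, the fingers measure 114 mm over their backs; the gripper's body (76 mm by 85 mm) begins 54 mm behind the grasp point. The pads swing forward as they close: fully open they stand 13 mm farther back than shut.
Start: joints at [-1.41, 0.536, -0.004, 1.538, 0.003, 1.067, -0.071], TCP at [146.155, 633.347, 231.29] pointing down, gripper open.
Joint ranges: [-2.7, 2.7], [-0.37, 2.16], [-1.27, 1.26], [0.24, 2.4], [-1.31, 4.45], [0.19, 1.91], [-2.76, 2.76]. Speed limits (rad/s): [2.39, 2.39, 3.14, 3.14, 3.14, 3.14, 3.14].

## Interface

Orientations are given as a rotation vector (axis times angle).
In Python, from station import r, eyes, ticket gives the robot as it stands.
- The arm moves only by the shell command python3 -m handwheel 'ROWS' [FORCE]. ROWS is JSON, one flat list of numbers, 7 for each row, row after row: the closure, from 0 (fully open) to 1 (shut), then the shift along the tool's x, y, z as a fraction of full scale, then the turn, a rotation vector about the tool's x, y, z as a fraction of full scale. In form: [grip, dx, dy, dz, ax, ay, az, grip, dx, dy, dz, ax, ay, az, ...]. A call has 1 to 5 rows; each row is the pose to reach, as a shift and turn from the pose commanded when the call began, along the tool's axes at that moment; what a row does not reach only later rows make up. Full scale, the value 1, is 30 cm for a shift and 1.5 rad for a turn. A row lasts 1/8 s, in which the tool goes at most 62.5 mm and 10.7 degrees, less where a joint would pass 70% of its speed; a pose out of reach is approached as far as the arm can. A call with a number of a shift or a turn outside -1 to 1 is refused whole. A call with a gripper value outside its range is refused whole. The fingers move at their own pace and stop on an object; FORCE is the grip in N (left out, the last holds). Time passes only in rows, so rows that repeat a pose let the fingers close. It gives the time, the measured TCP pose, the force and the opening at its end, in the units of the state.
- r.sense(): the state, without advancing time (a new reading comes with each control period).
- eyes.capture(name): name is "scene" or "top" or "wrist"; returns the picture (384x512x3 uint8, blue, green, red); there is no depth.
- eyes.calibration(name): a dict with "fov_y" (degrees; the focal length in pixels is half the picture's height over the tangent of half this angle, whatever the lens; pixels are square), "cx", "cy" (the principal point, pixels), "R" (3x3) and "t" (3): a world point X has camera coordinates R X + t. Camera axes: x right, y down, z forward; pixel columns grow to the right and rows downward; lengths in mm; the calibration is good to about 2 mm. A picture is of the moment at which its call begins: read the wrist's pose just before it. calibration takes no time and is no camera call; for the wrist camera it gives the pose at the moment of the call.
- ticket.hand_in(): hands the job in, once; it reports no verdict.
Trained networks look in the newest picture that a camera, given by its name, has taken for a name from the list of things; names that differ only in an ending like _2 or _b are one class to them, and where a whole thing is asked for, a point or a joint stands for the part that bears it (a point fixed in the world has none). Each returns a list of dicts, best first, with "confidence" (0 to 1); they miss things now and then, are a little off and sometimes report something else, mostly with a low value. They report only what shows in the picture. A call takes as long as a camera call.
- eyes.search_frame(camera, thing): "box" ([left, top, right, bottom] in pixels, round what is visible of it).
- eyes.landmark_of(camera, thing): "position" ([column, row] in pixels: a listed point, or the origin of a listed thing).
The state is a dict: "time_s": time; "q": joint angles; "qd": joint speeds; "joint_efforts": joint torques, N m; "position": TCP position; "ee_rot": TCP orientation; "contact_force": force on the tool from outside, world axes, zero at the start; "ft_torque": the same for the moment, N m; "grip_width": finger opening in mm.
Only numpy, scipy, OpenCV 4.12 (cv2) and the standard library are available. Lean on these libraries where they do the work, as an engineer would, in place of code of your own. Each camera call takes 0.05 s, during which the arm holds its last target. There are 200 camera calls.

## Working session

There is one attempt and no reset: what is moved stays moved. The work goes in short steps, Python scripts to look and compute and a shell command to move; the robot and the scene stay as the last step left them, time stands still between calls to the robot, and variables do not carry over. Pictures are saved under pics/ and viewed, about 8 in all and at most 12, crops included, and the job is handed in when it is done.

```bash
mkdir -p pics; ls
cat > h.py <<'E'
import numpy as np, cv2
from scipy.spatial.transform import Rotation as Ro
from station import r, eyes, ticket
def cal(n):
    c=eyes.calibration(n); f=192/np.tan(np.radians(c['fov_y'])/2)
    return f,c['cx'],c['cy'],np.array(c['R']),np.array(c['t'])
def ray(n,p):
    f,cx,cy,R,t=cal(n); d=R.T@np.array([(p[0]-cx)/f,(p[1]-cy)/f,1]); return -R.T@t,d
def atz(n,p,z):
    o,d=ray(n,p); return o+d*(z-o[2])/d[2]
def proj(n,X):
    f,cx,cy,R,t=cal(n); c=R@np.array(X)+t; return c[:2]/c[2]*f+[cx,cy]
def tool():
    s=r.sense(); return np.array(s['position']),Ro.from_rotvec(s['ee_rot'])
def shift(target):  # world target -> fractions in tool axes
    p,R=tool(); return R.inv().apply(np.array(target)-p)/300
E
python3 - <<'E'
from h import *
for n in('scene','top'):
    cv2.imwrite(f'pics/{n}0.png',eyes.capture(n))
    print(n, 'cam',np.round(ray(n,(256,192))[0]))
    for t in('case','lid_hinge','lid_edge','carton_center','coupling_center','detergent','nozzle_a','collar'):
        print(t,[(np.round(d['position']),round(d['confidence'],2)) for d in eyes.landmark_of(n,t)[:2]])
s=r.sense();print(s,Ro.from_rotvec(s['ee_rot']).as_matrix().round(3),r.grip_depth)
E
```

```text
pics
scene cam [1333.  566.  778.]
case [(array([230., 212.]), 0.75)]
lid_hinge [(array([242., 174.]), 0.95)]
lid_edge [(array([245., 130.]), 0.83), (array([397., 230.]), 0.6)]
carton_center [(array([244., 207.]), 0.58)]
coupling_center [(array([218., 190.]), 0.71), (array([189., 235.]), 0.24)]
detergent [(array([172., 204.]), 0.77)]
nozzle_a [(array([282., 232.]), 0.61), (array([274., 252.]), 0.55)]
collar [(array([192., 236.]), 0.7)]
top cam [ 309.   -0. 1238.]
case [(array([267., 183.]), 0.74)]
lid_hinge [(array([273., 203.]), 0.96), (array([212., 190.]), 0.17)]
lid_edge [(array([276., 201.]), 0.74), (array([212., 189.]), 0.58)]
carton_center [(array([243., 170.]), 0.79), (array([378., 243.]), 0.53)]
coupling_center [(array([296., 189.]), 0.46)]
detergent [(array([325., 161.]), 0.59)]
nozzle_a [(array([270., 185.]), 0.64), (array([214., 188.]), 0.56)]
collar [(array([278., 138.]), 0.56), (array([210., 164.]), 0.33)]
{'time_s': 0.9, 'q': array([-1.41018314,  0.53640993, -0.00440421,  1.53792093,  0.00254159,
        1.06728207, -0.0712241 ]), 'qd': array([-0.00030379,  0.00131562,  0.00035721, -0.00040096,  0.00027272,
        0.00021419,  0.00016877]), 'joint_efforts': array([ 2.31234144e-04, -5.83311546e+01,  1.04763854e+00, -2.59438133e+01,
        1.22448892e-02,  1.72932349e-03, -1.48115402e-05]), 'position': array([146.14524047, 633.34139511, 231.27521303]), 'ee_rot': array([ 0.17806915,  1.56347573, -0.1780905 ]), 'contact_force': array([ 1.19518507,  0.30783969, -0.28822047]), 'ft_torque': array([ 0.01210902,  0.00858849, -0.03521321]), 'grip_width': 85.57953051130951} [[-0.     0.225  0.974]
 [-0.     0.974 -0.225]
 [-1.    -0.    -0.   ]] 18.700000000000003
```

View images.

Run:
```python
from h import *
a=cv2.imread('pics/scene0.png');b=cv2.imread('pics/top0.png')
cv2.imwrite('pics/s0c.png',cv2.resize(a[100:290,120:370],None,fx=3.1,fy=3.1,interpolation=2))
cv2.imwrite('pics/t0c.png',cv2.resize(b[110:260,160:360],None,fx=4,fy=4,interpolation=2))
```

```text
(no output)
```

View pics/s0c.png

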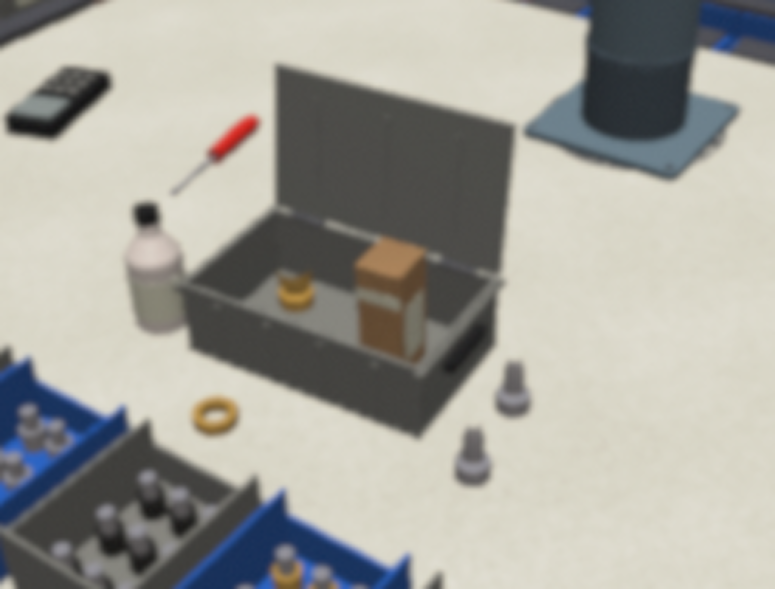

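View pics/t0c.png

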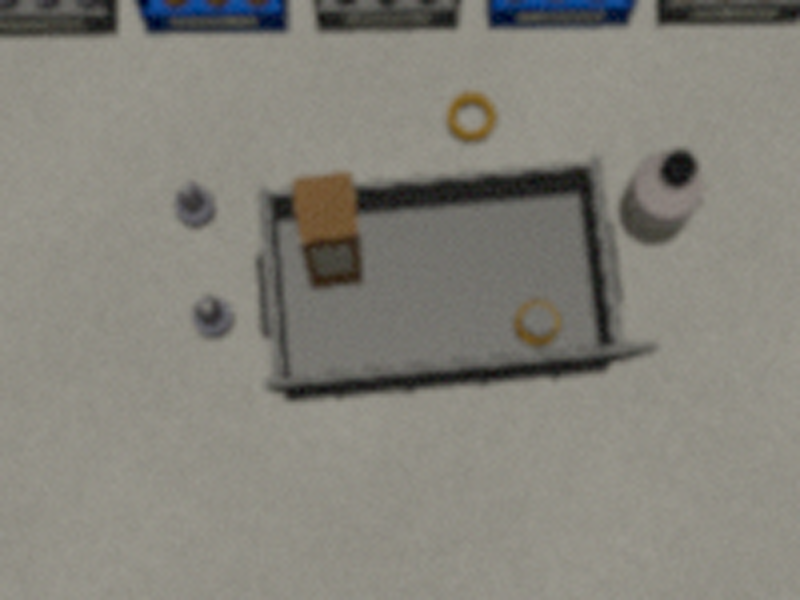

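The scene picture shows the carton at the nozzle end, far half (crop ≈ 390,300), with the coupling at the detergent end, near half (≈ 295,290), and the lid up on the robot side. The top picture agrees: carton top is at crop (325,208), coupling at (538,322), and the far rim corners are at (264,192) and (597,160).

Run:
```python
from h import *
T=lambda u,v,z:atz('top',(160+(u+.5)/4-.5,110+(v+.5)/4-.5),z)
P=lambda s,x:print(s,np.round(x,1))
for s,u,v,z in(('farL',264,192,85),('farR',597,160,85),('nearL',272,388,85),('carton top FL',293,180,165),('FR',351,174,165),('NL',305,242,165),('NR',359,238,165),('coupl top',540,318,50),('coupl bot',537,330,10),('det cap',680,166,140),('nozA',207,318,5),('nozB',195,210,5)):P(s,T(u,v,z))
P('hinge',atz('top',(273,203),85));P('hinge scene',atz('scene',(242,174),85))
P('edge scene z245',atz('scene',(245,130),243))
# scene: rim corners
S=lambda u,v,z:atz('scene',(120+(u+.5)/3.1-.5,100+(v+.5)/3.1-.5),z)
P('sc farR',S(187,285,85));P('sc farL',S(422,372,85));P('sc nearL',S(500,283,85));P('sc carton top',S(391,256,165))
P('sc det base',S(160,325,0))
```

```text
farL [654.2  99.9  85. ]
farR [ 676.4 -168.5   85. ]
nearL [494.9  93.6  85. ]
carton top FL [639.2  71.3 165. ]
FR [643.2  27.8 165. ]
NL [591.2  62.5 165. ]
NR [593.6  22.5 165. ]
coupl top [ 554.4 -121.3   50. ]
coupl bot [ 552.4 -122.5   10. ]
det cap [ 653. -224.  140.]
nozA [568.5 154.9   5. ]
nozB [663.1 165.9   5. ]
hinge [504.  -48.4  85. ]
hinge scene [495.8 -57.1  85. ]
edge scene z245 [489.  -45.6 243. ]
sc farR [ 677.5 -158.2   85. ]
sc farL [659.  106.4  85. ]
sc nearL [506.2  95.1  85. ]
sc carton top [620.1  47.6 165. ]
sc det base [ 665.5 -221.6    0. ]
```

```bash
cat >> h.py <<'E'
C0=np.array([586,-38,0.]); yaw=np.arctan2(.08,.997)
U=np.array([np.sin(yaw),-np.cos(yaw),0]); V=np.array([-np.cos(yaw),-np.sin(yaw),0])
W=lambda u,v,z:C0+u*U+v*V+[0,0,z]
def plan(tgt):
    p,R=tool(); print('p',p.round(1),'frac',shift(tgt).round(3),'mm',np.round(np.linalg.norm(tgt-p)),'F',np.round(r.sense()['contact_force'],1),'t',r.sense()['time_s'])
    Y=R.inv().apply(-U); print('ax frac for tool y along -U',round(np.arctan2(Y[2],Y[1])/1.5,3),'u,v',np.round([(p-C0)@U,(p-C0)@V],1))
E
python3 -m handwheel '[1,0,-0.115,0.159,0,0,0, 1,0,-0.23,0.318,0,0,0, 1,0,-0.345,0.477,0,0,0, 1,0,-0.46,0.636,0,0,0]' 40
python3 -m handwheel '[1,0,-0.115,0.159,0,0,0, 1,0,-0.23,0.318,0,0,0, 1,0,-0.345,0.477,0,0,0, 1,0,-0.46,0.636,0,0,0]'
python3 -c "
from h import *
plan(W(-145,-36,200))"
```

```text
time_s: 1.4
position: [302.3, 454.6, 231.5]
ee_rot: [0.178, 1.563, -0.177]
contact_force: [1.3, 0.9, -0.6]
grip_width: 12.4
time_s: 1.9
position: [457.1, 277.2, 231.7]
ee_rot: [0.178, 1.563, -0.177]
contact_force: [0.4, 0.3, -0.0]
grip_width: -0.2
p [457.1 277.2 231.7] frac [ 0.106 -0.431  0.623] mm 229.0 F [ 0.4  0.3 -0. ] t 1.9
ax frac for tool y along -U -0.204 u,v [-324.5  103.2]
```

```bash
python3 -m handwheel '[1,0.02,-0.10,0.15,-0.05,0,0, 1,0.05,-0.21,0.31,-0.1,0,0, 1,0.08,-0.32,0.47,-0.15,0,0, 1,0.106,-0.42,0.62,-0.204,0,0, 1,0.106,-0.42,0.62,-0.204,0,0]'
python3 - <<'E'
from h import *
plan(W(-135,-36,143))
a=eyes.capture('wrist');b=eyes.capture('scene')
cv2.imwrite('pics/w1.png',np.hstack([a,cv2.resize(b[90:270,150:350],(427,384))])[:, :939])
im=cv2.imread('pics/w1.png');cv2.imwrite('pics/w1.png',cv2.resize(im,(800,327)))
print([ (d['position'],d['confidence']) for d in eyes.landmark_of('wrist','carton_center')[:2]])
E
```

```text
time_s: 2.52
position: [611.1, 108.2, 198.8]
ee_rot: [-0.059, 1.569, 0.054]
contact_force: [-0.2, 1.0, 0.2]
grip_width: -0.2
p [611.1 108.2 198.8] frac [ 0.186 -0.028 -0.002] mm 57.0 F [-0.2  1.   0.2] t 2.525
ax frac for tool y along -U -0.005 u,v [-143.7  -36.7]
[]
```

View pics/w1.png

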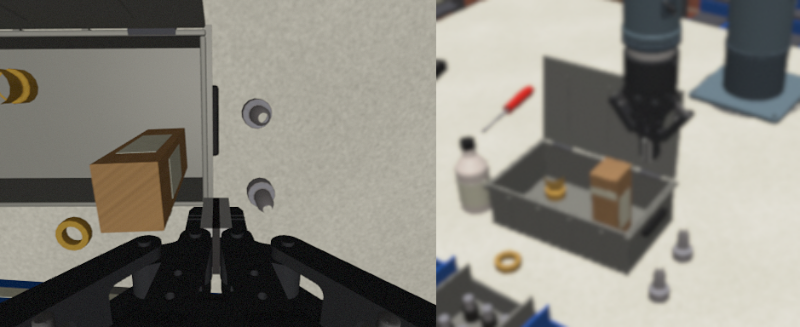

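The wrist picture shows the shut fingers just beyond the carton's end face and lined up with it. Next I go down and push along the case.

```bash
python3 -m handwheel '[1,0.09,0,0,0,0,0, 1,0.186,0,0,0,0,0, 1,0.186,-0.04,0,0,0,0, 1,0.186,-0.06,0,0,0,0]'
python3 -m handwheel '[1,0,-0.02,0,0,0,0, 1,0,-0.04,0,0,0,0, 1,0,-0.06,0,0,0,0, 1,0,-0.08,0,0,0,0]'
python3 - <<'E'
from h import *
plan(W(-75,-36,143))
b=eyes.capture('scene')
cv2.imwrite('pics/s2.png',cv2.resize(b[120:270,150:330],None,fx=3,fy=3))
E
```

```text
time_s: 3.18
position: [610.8, 95.5, 145.0]
ee_rot: [-0.062, 1.568, 0.062]
contact_force: [1.1, -0.9, -0.2]
grip_width: 0.3
time_s: 3.68
position: [612.3, 72.0, 143.9]
ee_rot: [-0.062, 1.57, 0.063]
contact_force: [-0.4, 0.7, 0.3]
grip_width: -0.0
p [612.3  72.  143.9] frac [ 0.003 -0.108  0.003] mm 33.0 F [-0.4  0.7  0.3] t 3.675
ax frac for tool y along -U -0.0 u,v [-107.5  -35. ]
```

View pics/s2.png

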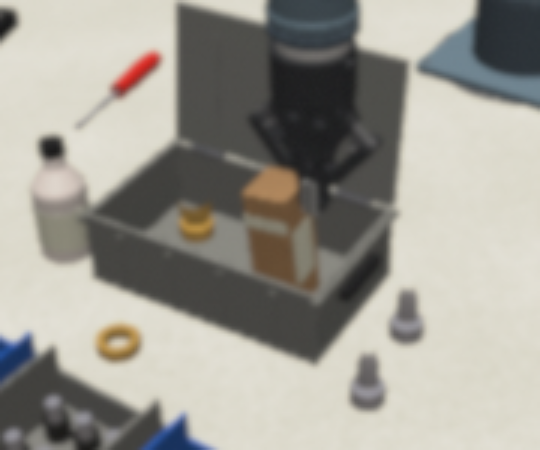

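The carton (top at ≈ 272,185) is tilting towards the far end and its base has stayed put.

```bash
python3 -m handwheel '[1,0,-0.025,0,0,0,0, 1,0,-0.05,0,0,0,0, 1,0,-0.075,0,0,0,0, 1,0,-0.1,0,0,0,0, 1,0,-0.12,0,0,0,0]'
python3 -m handwheel '[1,0,0,0,0,0,0, 1,0,0,0,0,0,0]'
python3 - <<'E'
from h import *
plan(W(-75,-36,143))
b=eyes.capture('scene');a=eyes.capture('wrist')
cv2.imwrite('pics/s3.png',np.hstack([cv2.resize(b[120:270,150:330],(460,384)),a[:,:330]]))
E
```

```text
time_s: 4.35
position: [615.0, 35.5, 143.7]
ee_rot: [-0.062, 1.57, 0.062]
contact_force: [-0.9, -0.1, 0.0]
grip_width: -0.1
time_s: 4.6
position: [615.0, 36.6, 143.7]
ee_rot: [-0.062, 1.57, 0.063]
contact_force: [-0.2, 0.1, -0.1]
grip_width: 0.1
p [615.   36.6 143.7] frac [0.002 0.01  0.004] mm 3.0 F [-0.2  0.1 -0.1] t 4.6
ax frac for tool y along -U -0.0 u,v [-72.1 -34.9]
```

View pics/s3.png

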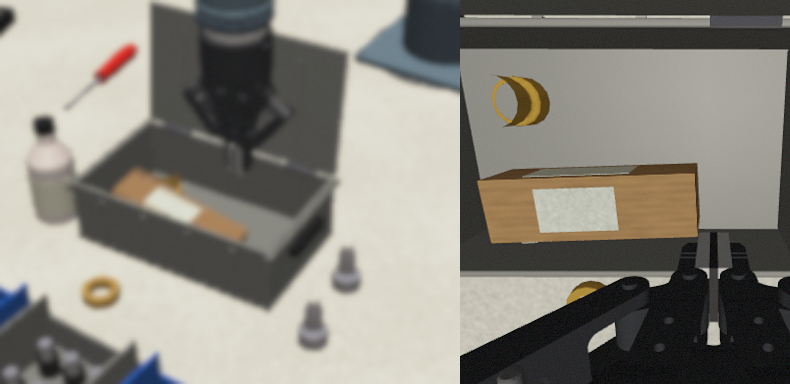

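The carton now lies flat along the case and the coupling is still standing. Next I rise, cross over the lid to the robot side, and come down behind it.

```bash
python3 -m handwheel '[1,-0.2,0,0,0,0,0, 1,-0.4,0,0,0,0,0, 1,-0.59,0,0,0,0,0]'
python3 -m handwheel '[1,0,-0.06,-0.17,0,0,0, 1,0,-0.12,-0.34,0,0,0, 1,0,-0.18,-0.51,0,0,0, 1,0,-0.24,-0.667,0,0,0, 1,0,-0.24,-0.667,0,0,0]'
python3 - <<'E'
from h import *
plan(W(0,165,205)); print(r.sense()['q'].round(2))
b=eyes.capture('scene');a=eyes.capture('wrist')
cv2.imwrite('pics/s4.png',cv2.resize(np.hstack([cv2.resize(b[60:250,150:360],(424,384)),a]),(790,324)))
for n in('scene','wrist'): print([(np.round(d['position']),d['confidence']) for d in eyes.landmark_of(n,'lid_edge')[:2]])
E
```

```text
time_s: 5.08
position: [614.9, 36.6, 322.9]
ee_rot: [-0.063, 1.569, 0.063]
contact_force: [1.2, 0.1, -0.1]
grip_width: 0.3
time_s: 5.7
position: [418.5, -52.8, 320.8]
ee_rot: [-0.06, 1.57, 0.06]
contact_force: [0.7, 0.2, 0.2]
grip_width: 0.2
p [418.5 -52.8 320.8] frac [0.386 0.004 0.011] mm 116.0 F [0.7 0.2 0.2] t 5.7
ax frac for tool y along -U -0.002 u,v [  1.3 168.1]
[-0.17  0.03  0.2   2.   -0.01  1.12  1.67]
[(array([242., 129.]), 0.76)]
[]
```

View pics/s4.png

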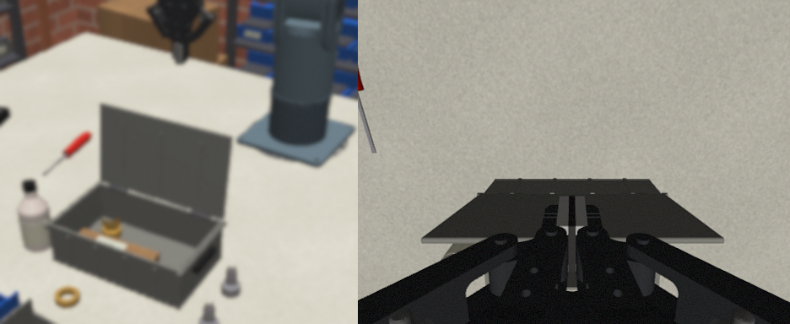

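Run:
```python
from h import *
for px in((76,284),(433,284),(162,213),(367,213)):
  for z in (242,85):
    X=atz('wrist',px,z);print(px,z,X.round(),'u,v',np.round([(X-C0)@U,(X-C0)@V]))
f,cx,cy,R,t=cal('wrist');print(-R.T@t,R.round(2),proj('wrist',tool()[0]))
```

```text
(76, 284) 242 [ 498. -179.  242.] u,v [133.  99.]
(76, 284) 85 [ 599. -265.   85.] u,v [228.   5.]
(433, 284) 242 [476.  89. 242.] u,v [-135.   99.]
(433, 284) 85 [562. 192.  85.] u,v [-231.    6.]
(162, 213) 242 [ 436. -115.  242.] u,v [ 65. 155.]
(162, 213) 85 [ 493. -156.   85.] u,v [110. 102.]
(367, 213) 242 [425.  30. 242.] u,v [-80. 156.]
(367, 213) 85 [473.  91.  85.] u,v [-137.  102.]
[355.43764658 -56.44730484 463.78292927] [[-0.08  1.   -0.  ]
 [ 0.96  0.08  0.27]
 [ 0.27  0.02 -0.96]] [254.22649917 249.77524811]
```

The wrist picture puts the lid edge at v≈100 mm and z≈242, and the fingertips are about 60 mm behind it. I go down and start pushing.

```bash
python3 -m handwheel '[1,0.19,0,0,0,0,0, 1,0.37,0,0,0,0,0, 1,0.37,0,0.1,0,0,0, 1,0.37,0,0.13,0,0,0]'
python3 -m handwheel '[1,0,0,0.05,0,0,0, 1,0,0,0.1,0,0,0, 1,0,0,0.15,0,0,0, 1,0,0,0.2,0,0,0]'
python3 - <<'E'
from h import *
plan(W(0,63,212))
b=eyes.capture('scene')
cv2.imwrite('pics/s5.png',cv2.resize(b[60:250,150:360],None,fx=2.5,fy=2.5))
E
```

```text
time_s: 6.4
position: [462.1, -47.5, 209.2]
ee_rot: [-0.064, 1.57, 0.063]
contact_force: [0.2, -0.3, 1.0]
grip_width: -0.0
time_s: 6.9
position: [520.4, -43.5, 209.6]
ee_rot: [-0.062, 1.571, 0.062]
contact_force: [-2.5, -1.0, -0.9]
grip_width: -0.1
p [520.4 -43.5 209.6] frac [-0.008  0.001  0.009] mm 4.0 F [-2.5 -1.  -0.9] t 6.9
ax frac for tool y along -U -0.001 u,v [ 0.2 65.8]
```

View pics/s5.png

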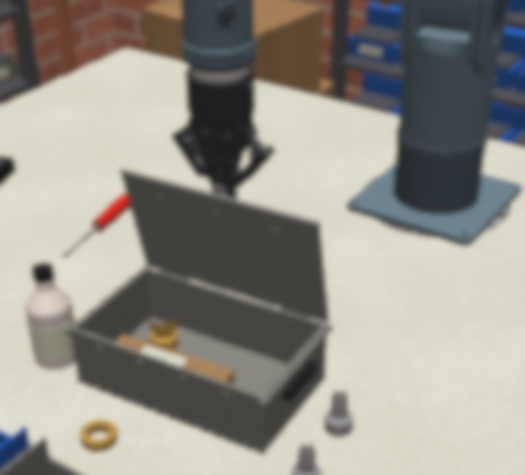

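The lid has passed upright and follows the fingertip, with about 2.5 N on the tool. I carry on along the arc.

```bash
python3 -m handwheel '[1,0.01,0,0.06,0,0,0, 1,0.03,0,0.117,0,0,0, 1,0.062,0,0.163,0,0,0, 1,0.095,0,0.21,0,0,0]'
python3 -m handwheel '[1,0.043,0,0.037,0,0,0, 1,0.087,0,0.073,0,0,0, 1,0.137,0,0.1,0,0,0, 1,0.19,0,0.12,0,0,0]'
python3 -m handwheel '[1,0.03,0,0.008,0,0,0, 1,0.06,0,0.013,0,0,0, 1,0.08,0,0.016,0,0,0, 1,0.08,0,0.016,0,0,0]'
python3 -c "
from h import *
plan(W(0,-39,91))"
```

```text
time_s: 7.45
position: [583.8, -38.5, 180.6]
ee_rot: [-0.062, 1.569, 0.062]
contact_force: [-1.7, -0.0, 0.2]
grip_width: -0.4
time_s: 7.95
position: [619.3, -35.6, 123.1]
ee_rot: [-0.062, 1.569, 0.062]
contact_force: [-0.0, -0.1, 1.9]
grip_width: -0.1
time_s: 8.45
position: [623.0, -35.4, 99.8]
ee_rot: [-0.062, 1.571, 0.062]
contact_force: [-0.6, 0.1, 0.6]
grip_width: 0.0
p [623.  -35.4  99.8] frac [0.029 0.001 0.006] mm 9.0 F [-0.6  0.1  0.6] t 8.45
ax frac for tool y along -U -0.001 u,v [  0.3 -37.1]
```

```bash
python3 -m handwheel '[1,0.01,0,0,0,0,0, 1,0.02,0,0,0,0,0, 1,0.02,0,0,0,0,0]'
python3 -m handwheel '[1,0.005,0,0,0,0,0, 1,0.01,0,0,0,0,0, 1,0.01,0,0,0,0,0]'
```

```text
time_s: 8.82
position: [623.3, -35.3, 94.1]
ee_rot: [-0.062, 1.57, 0.062]
contact_force: [-0.8, 0.2, -0.4]
grip_width: 0.0
time_s: 9.2
position: [623.5, -35.3, 91.6]
ee_rot: [-0.062, 1.57, 0.062]
contact_force: [-1.0, 0.6, 4.0]
grip_width: 0.1
```

```bash
python3 -m handwheel '[1,0.003,0,0,0,0,0, 1,0.006,0,0,0,0,0, 1,0.006,0,0,0,0,0]'
python3 -m handwheel '[1,0.003,0,0,0,0,0, 1,0.006,0,0,0,0,0, 1,0.006,0,0,0,0,0]'
```

```text
time_s: 9.57
position: [623.5, -35.3, 91.5]
ee_rot: [-0.062, 1.57, 0.062]
contact_force: [-6.6, 0.3, 17.5]
grip_width: -0.4
time_s: 9.95
position: [623.6, -35.3, 91.3]
ee_rot: [-0.061, 1.57, 0.063]
contact_force: [-12.0, 0.9, 32.8]
grip_width: -0.1
```

The fingertip is hard against the stop at z≈91.4, with the force rising and no further travel, so the lid is shut. I lift away and check.

```bash
python3 -m handwheel '[1,-0.1,0,0,0,0,0, 1,-0.3,0,0,0,0,0, 1,-0.5,0,0,0,0,0, 1,-0.65,0,0,0,0,0]'
python3 -m handwheel '[1,0,0.2,-0.05,0,0,0, 1,0,0.4,-0.1,0,0,0, 1,0,0.6,-0.15,0,0,0, 1,0,0.8,-0.2,0,0,0, 1,0,0.9,-0.2,0,0,0]'
python3 - <<'E'
from h import *
plan(W(0,0,300))
b=eyes.capture('scene');a=eyes.capture('top')
cv2.imwrite('pics/s6.png',np.hstack([cv2.resize(b[130:270,140:330],None,fx=2.2,fy=2.2)[:300],cv2.resize(a[120:240,185:345],(400,300))]))
for n,z in(('scene',91),('top',91)): print(n,[(atz(n,d['position'],z).round(),round(d['confidence'],2)) for d in eyes.landmark_of(n,'lid_edge')[:2]],W(0,-80,91).round())
E
```

```text
time_s: 10.45
position: [623.8, -35.4, 285.4]
ee_rot: [-0.062, 1.568, 0.062]
contact_force: [0.4, 0.3, -1.3]
grip_width: 0.0
time_s: 11.08
position: [539.9, 233.5, 282.5]
ee_rot: [-0.065, 1.571, 0.068]
contact_force: [1.5, 0.5, 0.1]
grip_width: -0.1
p [539.9 233.5 282.5] frac [-0.06  -0.914  0.077] mm 276.0 F [1.5 0.5 0.1] t 11.075
ax frac for tool y along -U 0.003 u,v [-274.3   24.2]
scene [(array([675., -25.,  91.]), 0.6)] [666. -32.  91.]
top [(array([663., -42.,  91.]), 0.74)] [666. -32.  91.]
```

View pics/s6.png

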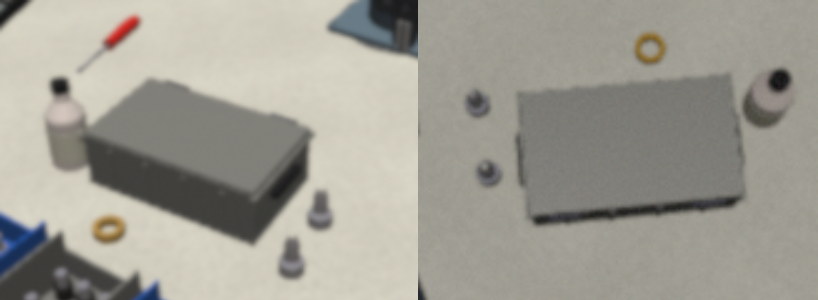

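Both views show the lid flat on the rim, covering the case corner to corner. The bottle, nozzles and ring look to be where they were.

```bash
python3 -c "
from h import *
print(ticket.hand_in())"
```

```text
the job is handed in; nothing more can be done
None
```

I tipped the carton over with the shut fingertips so it lies flat along the case. Then I pushed the lid over its hinge until it was fully shut, backed the arm away and handed the job in. My last clock reading was about 11 s of the 53 s allowed.

- **Carton:** the camera pictures showed it flat and in line with the case after it fell.
- **Coupling:** it was still standing clear of the carton, last seen while the lid was part-way over. With the lid shut I couldn't check inside again.
- **Lid:** it stopped hard with the fingertip at 91.4 mm above the counter, against about 91 mm expected. I pressed it down with up to 33 N at the fingertip. After I let go, the pictures from both cameras showed it flat on the rim.
- **Lid edge detection:** the networks put the lid's free edge within about 10–12 mm of where I expected it. That is too coarse to prove the lid shut, so I relied on the contact height and the pictures.
- **Surroundings:** the bottle, nozzles and ring looked unmoved, and the screwdriver too as far as it showed. I never looked at the parts bin, but the tool passed well above its height on that side.

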